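# Release the napkin dispenser's lid with the key and open it

### The arm

A 6-joint arm with a two-finger parallel gripper is mounted at the origin on a cart in front of the work surface, level with it; the furniture and walls round the work are solid. World frame = base frame: x ahead of the robot, y to its left, z up, the work surface at z = 0. Lengths are in mm, angles in rad, forces in N, time in s.
With the tool pointing down it reaches from about 300 to 825 mm from the base axis. Payload 5.4 kg.
Tool frame: the origin (TCP) lies midway between the tips of the shut fingers; the grasp point (between the pads) lies 19 mm behind it; z points along the fingers, y is the line along which they close (so a half turn about z gives the same grasp; the last joint's range is limited). The gripper opens to 92 mm and grips with 3 to 60 N. Pads are 20 mm wide; open, the fingers measure 128 mm over their backs; the gripper's body (75 mm by 189 mm) begins 69 mm behind the grasp point.
Start: joints at [-1.388, 0.158, 1.597, -0, 1.386, -0.21], TCP at [220.072, -531.201, 214.601] pointing down, gripper open.
Joint ranges: [-2.91, 2.91], [-0.94, 2.29], [0.18, 2.7], [-1.29, 4.43], [0.17, 2.64], [-3, 3]. Speed limits (rad/s): [2.57, 2.57, 3.14, 3.14, 3.14, 3.14].

### API

Orientations are given as a unit quaternion [x, y, z, w].
In Python, from cell import ctrl gives the robot as it stands.
- The arm moves only by the tool servo_tool, never from a script. Its argument "motion" is a list of rows, each a list of 3 entries, a list of its own where there are three numbers: the shift along the tool's x, y, z each as a share of 0.02 m, from -1 to 1, then the turn, a rotation vector about the tool's x, y, z each as a share of 10 degrees, from -1 to 1, then the closure, from 0 (fully open) to 1 (shut). A call has 1 to 5 rows; each row shifts and turns the commanded pose from where the row before left it, along the tool's axes as they then stand; what a row does not reach is not made up. A row lasts 1/8 s, in which the tool goes at most 62.5 mm and 10.7 degrees, less where a joint would pass 70% of its speed; a pose out of reach is approached as far as the arm can. A call with a number of a shift or a turn outside -1 to 1 is refused whole. A call with a gripper value outside its range is refused whole. The fingers move at their own pace and stop on an object; "grip_force" is the grip in N (left out, the last holds). Time passes only in rows, so rows that do not move let the fingers close. It gives the time, the measured TCP pose, the force, the opening and the grip force at its end, in the units of the state.
- ctrl.get_obs(): the state, without advancing time (a new reading comes with each control period).
- ctrl.get_image(name): name is "side" or "top"; returns the picture (384x512x3 uint8, red, green, blue); there is no depth.
- ctrl.camera_info(name): a dict with "fov_y" (degrees; the focal length in pixels is half the picture's height over the tangent of half this angle, whatever the lens; pixels are square), "cx", "cy" (the principal point, pixels), "k1" (the pictures are not rectified: a ray, as slopes to the right and down, at radius r is drawn at 1 + k1 r^2 times it, then the intrinsics apply), "cam_to_world" (4x4, takes a point from camera to world coordinates). Camera axes: x right, y down, z forward; pixel columns grow to the right and rows downward; lengths in mm; the calibration is good to about 2 mm. A picture is of the moment at which its call begins. camera_info takes no time and is no camera call.
- ctrl.finish_job(): hands the job in; it is judged then, once.
The state is a dict: "t": time; "joint_positions": joint angles; "qd": joint speeds; "joint_torque": joint torques, N m; "eef_pos": TCP position; "orientation": TCP orientation; "ft_force": force on the tool from outside, world axes, zero at the start; "moment": the same for the moment, N m; "opening": finger opening in mm; "finger_force": force on a finger pad.
Only numpy, scipy, OpenCV 4.12 (cv2) and the standard library are available. Lean on these libraries where they do the work, as an engineer would, in place of code of your own. Each camera call takes 0.05 s, during which the arm holds its last target. There are 200 camera calls.

### The job

The napkin dispenser needs refilling: pick up the release key and push its rod through the small holes in the dispenser's back, feeling for the hidden spring catch, and press the catch in gently until the lid springs ajar; do not ram it, the catch is thin plastic. Then swing the lid right back so that it stays open by itself, and lay the key flat on the worktop. Leave the other things where they stand.

Things in the scene. Friction and masses are not known exactly. Their poses are not given: they have to be found in the camera images.
- dispenser: Napkin dispenser: bare metal box screwed to the worktop, 110 mm deep (own x), 150 wide (own y), 95 high, walls 3 mm, 5 mm dark steel lid on top. Origin: centre of its underside, z up. Its back, the face at own x = -55 mm, looks roughly towards the robot and has three small holes in a row, behind which a spring catch is hidden. Pressed by the key with over 22 N it breaks.
- hole_a (a point): Centre of the mouth of the left hole (seen from the robot), on the outer face of the back, 55 mm above the worktop. Hole 14 mm across, its axis level along own x. The catch has an upright pad 26 mm wide, 22 mm high at this height. It covers one hole, sometimes two: unknown which. Behind a hole without it, the rod meets nothing for 50 mm.
- hole_b (a point): The same for the middle hole, 24 mm from either neighbour. The pad's face lies 7 to 29 mm in from the outer face of the back; how far is not known. Pushed along the dispenser's own +x, its spring resists with 2 N at first touch; the lid comes free after about 7 mm, at about 5 N; a hard stop follows at 11 mm.
- hole_c (a point): The same for the right hole.
- lid (a joint): Lid hinge, rad: 0 shut and caught; grows as the near edge rises. Hinge line level along own y at own x = +55 mm, z = 95 mm (far rim). When the catch lets go, spring lifters raise the lid to about 0.24 and it stays ajar there. Left above that it falls back to ajar before upright (1.57), and past upright it falls open to its stop at 1.85. Lid weighs 0.16 kg.
- lid_edge (a point): Middle of the lid's near edge, lower side, 118 mm from the hinge line; moves with the lid, which overhangs the back wall by 8 mm. A keeper strip (40 mm wide, 30 mm long) hangs under the lid 21 mm in from this edge.
- key_grip (a point): Release key, loose, 0.06 kg: a black plastic handle 60 mm long, 14 mm wide, 22 mm high with a steel rod 8 mm thick, 80 mm long, out of one end, round-nosed. It lies on the worktop with own z up, rod along own +x. This point is the centre of the handle, 11 mm above its underside.
- key_tip (a point): Nose of the key's rod, 110 mm from the handle's centre along own +x, same height.
- steel_cup_1: Bystander: steel cup, 71 mm across, 74 mm high; origin at the centre of its underside.
- sauce_bowl_3: Bystander: small black sauce bowl, 76 mm across, 30 mm high; origin at the centre of its underside.
- salt_shaker: Bystander: salt shaker, 44 mm across, 90 mm high; origin at the centre of its underside.
- tea_tin: Bystander: dark brown rectangular tea tin, 36 x 51 mm, 86 mm high; origin at the centre of its underside.
- sauce_bowl_1: Bystander: small black sauce bowl, 76 mm across, 30 mm high; origin at the centre of its underside.

How it is judged:
By the outcome, as a careful person would: the job done as asked, in the order asked, and still so for the second after the job is handed in, with the robot touching nothing.
It also fails if it takes over 64 s, if anything falls off the work surface, if the arm or the gripper's body presses on something with over 40 N, if the wrist force passes 120 N, or if a joint passes its speed limit or range.

## Working session

There is one attempt and no reset: what is moved stays moved. The work goes in short steps, Python scripts to look and compute and a tool call to move; the robot and the scene stay as the last step left them, time stands still between calls to the robot, and variables do not carry over. Pictures are saved under pics/ and viewed, at most 12 in all, crops included, and the job is handed in when it is done.

Besides the shell and the picture viewer there is one more tool, called in YAML: its name, and indented under it one key for each argument. servo_tool: Moves the arm, as the interface text tells. Shift numbers are shares of 0.02 m and turn numbers shares of 10 degrees, none past 1 either way. Its arguments: {"type":"object","properties":{"motion":{"type":"array","items":{"type":"array"}},"grip_force":{"type":"number"}},"required":["motion"]}

```bash
mkdir -p pics; ls; python3 - <<'E'
from cell import ctrl
import cv2,numpy as np
np.set_printoptions(precision=4,suppress=True)
for n in("side","top"):
    cv2.imwrite(f"pics/{n}0.png",ctrl.get_image(n)[:,:,::-1]); print(n,ctrl.camera_info(n))
print(ctrl.get_obs())
E
```

```text
pics
side {'fov_y': 49.53897845604831, 'cx': 260.52561125370283, 'cy': 183.26414269125038, 'k1': 0.0471515989687333, 'cam_to_world': array([[  -0.9302,   -0.2514,    0.2674,  152.1627],
       [  -0.3668,    0.609 ,   -0.7033,  754.9207],
       [   0.014 ,   -0.7523,   -0.6587, 1003.0069],
       [   0.    ,    0.    ,    0.    ,    1.    ]])}
top {'fov_y': 43.227205890246566, 'cx': 260.0450842506844, 'cy': 199.92298322837408, 'k1': -0.2000819372236643, 'cam_to_world': array([[   0.0695,   -0.975 ,    0.211 ,  176.5191],
       [  -0.9976,   -0.0683,    0.0128, -251.1636],
       [   0.0019,   -0.2113,   -0.9774, 1653.4548],
       [   0.    ,    0.    ,    0.    ,    1.    ]])}
{'t': 0.1, 'joint_positions': array([-1.3881,  0.159 ,  1.5981, -0.    ,  1.3862, -0.2101]), 'qd': array([ 0.0004, -0.0012, -0.0022,  0.0005,  0.0007,  0.0015]), 'joint_torque': array([ -0.0003, -38.6509, -32.2956,   0.0703,   0.034 ,  -0.0001]), 'eef_pos': array([ 219.9725, -530.6531,  213.7398]), 'orientation': array([ 0.9808,  0.1952,  0.    , -0.0008]), 'ft_force': array([ 0.3692,  0.7351, -0.6924]), 'moment': array([ 0.01  ,  0.0137, -0.0119]), 'finger_force': 0.0, 'opening': 91.81944834762625}
```

View pics/side0.png

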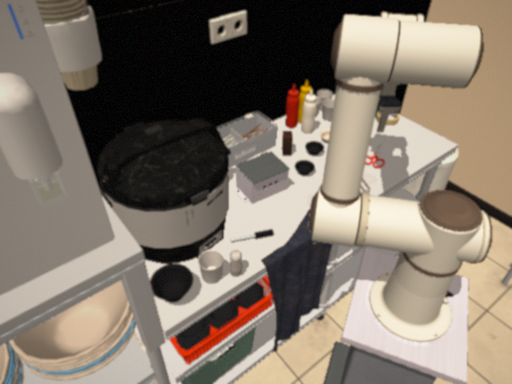

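View pics/top0.png

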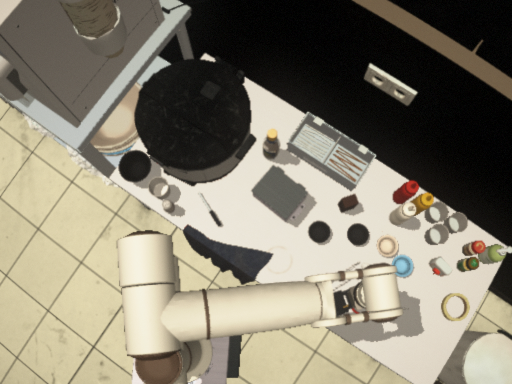

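```bash
cat > h.py <<'E'
from cell import ctrl
import cv2,numpy as np
np.set_printoptions(precision=2,suppress=True)
I={n:ctrl.camera_info(n) for n in("side","top")}
def K(c):
    f=192/np.tan(np.radians(c['fov_y']/2)); return np.array([[f,0,c['cx']],[0,f,c['cy']],[0,0,1]]),np.array([c['k1'],0,0,0,0.])
def ray(n,uv):
    k,d=K(I[n]); p=cv2.undistortPoints(np.array(uv,float).reshape(-1,1,2),k,d)[:,0]
    M=I[n]['cam_to_world']; return M[:3,3],np.c_[p,np.ones(len(p))]@M[:3,:3].T
def plane(n,uv,z):
    o,r=ray(n,uv); return o+r*((z-o[2])/r[:,2])[:,None]
def proj(n,P):
    k,d=K(I[n]); M=np.linalg.inv(I[n]['cam_to_world'])
    return cv2.projectPoints(np.array(P,float).reshape(-1,1,3),cv2.Rodrigues(M[:3,:3])[0],M[:3,3],k,d)[0][:,0]
def tri(a,b):
    o1,r1=ray("side",[a]);o2,r2=ray("top",[b]);A=np.c_[r1[0],-r2[0]]
    s=np.linalg.lstsq(A,o2-o1,rcond=None)[0];p,q=o1+s[0]*r1[0],o2+s[1]*r2[0];return (p+q)/2,np.linalg.norm(p-q)
def crop(src,x,y,w,h,s,out):
    cv2.imwrite(out,cv2.resize(src[y:y+h,x:x+w],None,fx=s,fy=s,interpolation=cv2.INTER_CUBIC))
E
python3 - <<'E'
from h import *
t=cv2.imread("pics/top0.png");s=cv2.imread("pics/side0.png")
a=cv2.resize(t[145:265,190:330],None,fx=5,fy=5,interpolation=2)[:,:]
a=cv2.resize(t[155:245,190:330],None,fx=5,fy=5,interpolation=2)
crop(t,190,160,140,80,5.5,"pics/tc.png"); crop(s,220,140,80,110,5.4,"pics/sc.png")
print(plane("top",[[210,210],[282,193],[319,232],[160,187],[168,205]],0))
E
```

```text
[[ 485.4   -58.15    0.  ]
 [ 563.53 -304.5     0.  ]
 [ 434.51 -440.6     0.  ]
 [ 555.34  127.16    0.  ]
 [ 492.66   91.29    0.  ]]
```

View pics/tc.png

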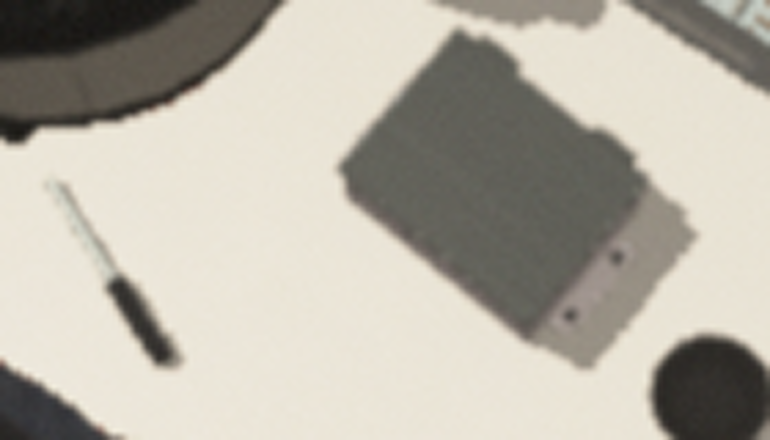

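View pics/sc.png

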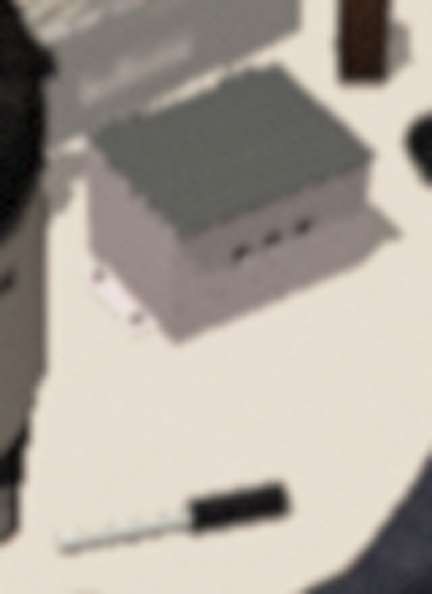

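```bash
cat >> h.py <<'E'
def comp(img,x,y,w,h,lo,hi):
    m=np.zeros(img.shape[:2],np.uint8); m[y:y+h,x:x+w]=cv2.inRange(img[y:y+h,x:x+w],lo,hi)
    n,l,st,c=cv2.connectedComponentsWithStats(m); i=1+np.argmax(st[1:,4]); return (l==i).astype(np.uint8),c[i],st[i]
E
python3 - <<'E'
from h import *
t=cv2.imread("pics/top0.png");s=cv2.imread("pics/side0.png")
un=lambda x,y,ox,oy,k:[ox+(x+.5)/k-.5,oy+(y+.5)/k-.5]
print("lid px",t[193,275],s[170,262], "key handle",t[218,215],s[234,263])
# lid corners, both views
ct=np.array([un(*p,190,160,5.5) for p in [(340,165),(530,335),(648,185),(460,30)]])
cs=np.array([un(*p,220,140,5.4) for p in [(180,238),(374,155),(275,66),(88,150)]])
print("top lid z100/95\n",plane("top",ct,100),"\nside lid z100\n",plane("side",cs,100))
h=[un(*p,220,140,5.4) for p in [(241,253),(271,239),(304,228)]]
print("holes z55\n",plane("side",h,55))
kt=[un(*p,190,160,5.5) for p in [(52,182),(115,278),(168,358)]]
ks=[un(*p,220,140,5.4) for p in [(62,545),(190,508),(288,495)]]
print("key z11 top\n",plane("top",kt,11),"\nside\n",plane("side",ks,11))
for n,im,b in(("top",t,(195,160,45,75)),("side",s,(225,215,60,40))):
    m,c,st=comp(im,*b,(0,0,0),(90,90,90))
    print(n,"handle",c,st,plane(n,[c],14 if n=="top" else 13),cv2.minAreaRect(np.argwhere(m)[:,::-1].astype(np.float32)))
E
```

```text
lid px [ 91 100  99] [93 98 98] key handle [48 54 55] [23 21 25]
top lid z100/95
 [[ 544.58 -200.    100.  ]
 [ 449.39 -319.65  100.  ]
 [ 545.26 -385.    100.  ]
 [ 633.63 -266.4   100.  ]] 
side lid z100
 [[ 541.11 -197.91  100.  ]
 [ 457.31 -319.24  100.  ]
 [ 548.57 -383.28  100.  ]
 [ 627.52 -254.19  100.  ]]
holes z55
 [[ 519.2  -246.81   55.  ]
 [ 506.32 -266.71   55.  ]
 [ 490.44 -284.87   55.  ]]
key z11 top
 [[541.93 -15.51  11.  ]
 [482.99 -61.21  11.  ]
 [434.62 -98.91  11.  ]] 
side
 [[ 540.35  -16.93   11.  ]
 [ 482.59  -71.26   11.  ]
 [ 432.73 -102.73   11.  ]]
top handle [206.8  164.31] [195 160  32  14 264] [[645.5  -33.31  14.  ]] ((210.5, 166.5), (13.0, 31.0), 90.0)
side handle [263.84 233.62] [256 230  17   8  88] [[455.38 -80.63  13.  ]] ((263.8269348144531, 233.63461303710938), (5.099019527435303, 16.669872283935547), 78.69007110595703)
```

servo_tool:
  motion:
    - [[0.98,-0.82,0],[0,0,0],0]
    - [[0.98,-0.82,0],[0,0,0],0]
    - [[0.98,-0.82,0],[0,0,0],0]
    - [[0.98,-0.82,0],[0,0,0],0]
    - [[0.98,-0.82,0],[0,0,0],0]
  grip_force: 40

```text
t: 0.72
eef_pos: [279.8, -416.6, 214.4]
orientation: [0.981, 0.195, -0.0, -0.0]
ft_force: [-0.0, 0.3, 0.2]
opening: 91.6
finger_force: 0.0
```

servo_tool:
  motion:
    - [[0.98,-0.82,0],[0,0,0],0]
    - [[0.98,-0.82,0],[0,0,0],0]
    - [[0.98,-0.82,0],[0,0,0],0]
    - [[0.98,-0.82,0],[0,0,0],0]
    - [[0.98,-0.82,0],[0,0,0],0]

```text
t: 1.35
eef_pos: [338.9, -303.2, 214.6]
orientation: [0.981, 0.195, 0.0, 0.0]
ft_force: [-0.4, -0.5, 0.4]
opening: 92.4
finger_force: 0.0
```

servo_tool:
  motion:
    - [[0.98,-0.82,0],[0,0,0],0]
    - [[0.98,-0.82,0],[0,0,0],0]
    - [[0.98,-0.82,0],[0,0,0],0]
    - [[0.98,-0.82,0],[0,0,0],0]
    - [[0.98,-0.82,0],[0,0,0],0]

```text
t: 1.98
eef_pos: [397.8, -189.9, 214.6]
orientation: [0.981, 0.195, 0.0, 0.0]
ft_force: [0.2, -0.2, -0.2]
opening: 91.6
finger_force: 0.0
```

servo_tool:
  motion:
    - [[0.98,-0.82,0],[0,0,0],0]
    - [[0.98,-0.82,0],[0,0,0],0]
    - [[0.98,-0.82,0.5],[0,0,-0.5],0]
    - [[0.98,-0.82,1],[0,0,-0.5],0]
    - [[0.8,-0.5,1],[0,0,-0.6],0]

```text
t: 2.6
eef_pos: [451.2, -81.2, 164.2]
orientation: [0.943, 0.332, 0.0, 0.0]
ft_force: [-0.0, 1.2, -0.4]
opening: 92.1
finger_force: 0.0
```

```bash
cat >> h.py <<'E'
def st():
    o=ctrl.get_obs(); from scipy.spatial.transform import Rotation as R
    r=R.from_quat(o['orientation']).as_matrix()
    print("t %.2f"%o['t'],"tcp",o['eef_pos'],"yaw x",np.degrees(np.arctan2(r[1,0],r[0,0])),"z",r[:,2],"F",o['ft_force'],"open %.1f ff %.1f"%(o['opening'],o['finger_force'])); return o,r
def to(target,o,r): print("tool shares", r.T@(np.array(target)-o['eef_pos'])/20)
E
python3 - <<'E'
from h import *
o,r=st(); print(o['joint_positions']); to([456,-81,3],o,r)
for n in("side","top"): cv2.imwrite(f"pics/{n}1.png",ctrl.get_image(n)[:,:,::-1])
# refine lid: fit lines to lid mask in both views
t=cv2.imread("pics/top1.png");s=cv2.imread("pics/side1.png")
for n,im,b in(("top",t,(240,150,80,80)),("side",s,(225,140,75,60))):
    m=np.zeros(im.shape[:2],np.uint8);x,y,w,h=b;sub=im[y:y+h,x:x+w].astype(int)
    m[y:y+h,x:x+w]=((sub[...,1]-sub[...,2]>=-3)&(sub[...,1]-sub[...,0]>=2)&(sub.sum(2)<340)&(sub.sum(2)>230))
    m=cv2.morphologyEx(m,cv2.MORPH_OPEN,np.ones((3,3)));c=max(cv2.findContours(m,0,1)[0],key=cv2.contourArea)
    mm=np.zeros_like(m);cv2.drawContours(mm,[c],-1,1,-1);M=cv2.moments(mm,True)
    q=cv2.approxPolyDP(cv2.convexHull(c),4,True)[:,0].astype(float);print(n,M['m00'],q.tolist(),plane(n,q,100).tolist(),plane(n,[[M['m10']/M['m00'],M['m01']/M['m00']]],100))
crop(t,190,160,140,80,5.5,"pics/tc1.png"); 
E
```

```text
t 2.60 tcp [451.17 -81.21 164.19] yaw x 38.74873854671715 z [ 0. -0. -1.] F [-0.02  1.18 -0.42] open 92.1 ff 0.0
[-0.44 -0.11  1.97  0.    1.28  0.45]
tool shares [0.19 0.14 8.06]
top 1502.0 [[272.0, 167.0], [305.0, 191.0], [286.0, 217.0], [253.0, 192.0]] [[626.5752768163466, -262.74508009949636, 100.0], [552.2331448843807, -376.6733537073317, 100.0], [460.9434356259542, -319.11357267540643, 100.0], [536.8119472735336, -205.81813025600363, 100.0]] [[ 543.86 -292.5   100.  ]]
side 248.0 [[239.0, 163.0], [255.0, 167.0], [255.0, 182.0]] [[627.3741748171789, -280.40244121113153, 100.0], [567.5632106624414, -281.23811804060085, 99.99999999999989], [537.943672804085, -208.25377247343545, 100.0]] [[ 580.47 -255.17  100.  ]]
```

View pics/side1.png

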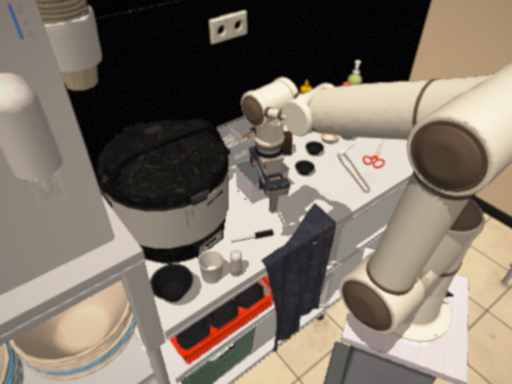

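```bash
python3 - <<'E'
from h import *
t=cv2.imread("pics/top0.png");s=cv2.imread("pics/side0.png")
for n,im,b in(("top",t,(205,205,22,25)),("side",s,(250,225,27,18))):
    m,c,st_=comp(im,*b,(0,0,0),(110,110,110))
    w=plane(n,np.argwhere(m)[:,::-1],14)
    d=np.linalg.eigh(np.cov(w[:,:2].T)); v=d[1][:,1]; print(n,"handle",st_[4],w.mean(0),np.degrees(np.arctan2(v[1],v[0]))%180)
# lid yaw from world-mapped contours
for n,im,b in(("top",t,(240,155,80,75)),("side",s,(230,145,65,50))):
    x,y,w,h=b;big=cv2.resize(im[y:y+h,x:x+w],None,fx=6,fy=6,interpolation=2);sub=cv2.GaussianBlur(big,(0,0),3).astype(int)
    m=((sub[...,2]-sub[...,1]<3)&(sub.sum(2)<360)&(sub.sum(2)>200)).astype(np.uint8)
    m=cv2.morphologyEx(m,cv2.MORPH_OPEN,np.ones((15,15)));c=max(cv2.findContours(m,0,1)[0],key=cv2.contourArea)
    p=(c[:,0]+.5)/6-.5+[x,y]; W=plane(n,p,100)[:,:2].astype(np.float32)
    print(n,"minrect",cv2.minAreaRect(W)); 
    r=cv2.minAreaRect(c); B=cv2.boxPoints(r); cv2.drawContours(big,[c],-1,(0,0,255),1); cv2.imwrite(f"pics/lid_{n}.png",big)
a,b=cv2.imread("pics/lid_top.png"),cv2.imread("pics/lid_side.png");H=max(a.shape[0],b.shape[0])
f=lambda i:cv2.copyMakeBorder(i,0,H-i.shape[0],0,0,0)
o=np.hstack([f(a),f(b)]);cv2.imwrite("pics/lids.png",o[:, :]if o.shape[1]<=800 else cv2.resize(o,(800,int(H*800/o.shape[1]))))
E
```

```text
top handle 58 [456.28 -80.27  14.  ] 37.62266246323142
side handle 98 [455.14 -79.67  14.  ] 38.975062480178764
top minrect ((546.5919799804688, -293.8370666503906), (146.80291748046875, 119.38237762451172), 53.92984390258789)
side minrect ((548.3136596679688, -293.76031494140625), (143.36343383789062, 119.64459228515625), 53.9234504699707)
```

View pics/lids.png

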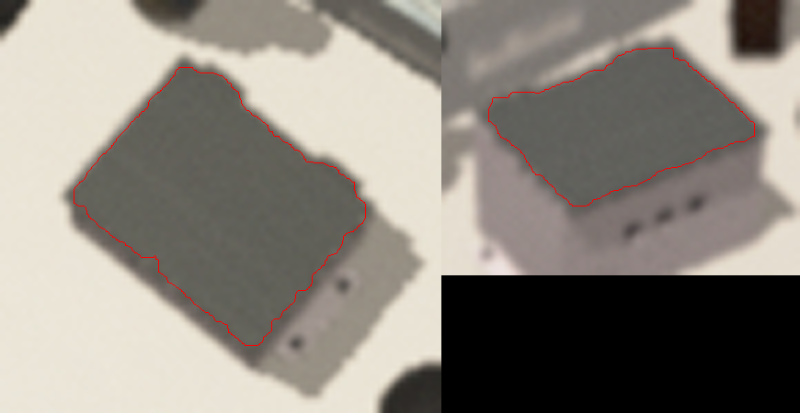

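servo_tool:
  motion:
    - [[0.22,0.1,1],[0,0,0.03],0]
    - [[0,0,1],[0,0,0],0.3]
    - [[0,0,1],[0,0,0],0.4]
    - [[0,0,1],[0,0,0],0.4]
    - [[0,0,1],[0,0,0],0.4]

```text
t: 3.32
eef_pos: [456.0, -82.4, 65.1]
orientation: [0.945, 0.326, 0.0, 0.001]
ft_force: [-0.1, 0.5, 0.1]
opening: 55.4
finger_force: 0.0
```

servo_tool:
  motion:
    - [[0,0,1],[0,0,0],0.4]
    - [[0,0,1],[0,0,0],0.4]
    - [[0,0,0.9],[0,0,0],0.4]
    - [[0,0,0],[0,0,0],0.6]
    - [[0,0,0],[0,0,0],1]

```text
t: 3.95
eef_pos: [456.4, -82.2, 7.7]
orientation: [0.945, 0.327, 0.001, 0.001]
ft_force: [0.2, 0.1, 0.3]
opening: 36.9
finger_force: 0.0
```

servo_tool:
  motion:
    - [[0,0,0],[0,0,0],1]
    - [[0,0,0],[0,0,0],1]
    - [[0,0,0],[0,0,0],1]
    - [[0,0,0],[0,0,0],1]

```text
t: 4.45
eef_pos: [456.0, -81.8, 7.1]
orientation: [0.945, 0.327, 0.0, 0.0]
ft_force: [-0.5, 1.5, 5.4]
opening: 13.5
finger_force: 40.0
```

```bash
python3 - <<'E'
from h import *
o,r=st(); print(o['joint_positions'])
E
```

```text
t 4.45 tcp [456.02 -81.83   7.14] yaw x 38.20898606668034 z [ 0. -0. -1.] F [-0.49  1.47  5.39] open 13.5 ff 40.0
[-0.44  0.16  2.06 -0.    0.93  0.46]
```

servo_tool:
  motion:
    - [[0,0,-1],[0,0,0],1]
    - [[-0.9,0.4,-1],[0,0,0],1]
    - [[-0.9,0.4,-1],[0,0,0],1]
    - [[-0.9,0.4,-1],[0,0,0],1]
    - [[-0.9,0.4,-0.5],[0,0,0],1]

```text
t: 5.08
eef_pos: [418.8, -152.0, 97.4]
orientation: [0.945, 0.327, 0.0, 0.0]
ft_force: [-0.2, -0.1, -0.7]
opening: 13.7
finger_force: 40.0
```

servo_tool:
  motion:
    - [[-0.9,0.4,0],[0,0,0],1]
    - [[-0.95,0.4,0],[0,0,0],1]
    - [[0,0,0],[0,0,0.93],1]
    - [[0,0,0],[0,0,0.93],1]
    - [[0,0,0],[0,0,0.93],1]

```text
t: 5.7
eef_pos: [399.3, -186.5, 96.1]
orientation: [0.996, 0.087, -0.0, -0.0]
ft_force: [-0.4, -0.4, -0.1]
opening: 13.4
finger_force: 40.0
```

servo_tool:
  motion:
    - [[0,0,0],[0,0,0.93],1]
    - [[0,0,0],[0,0,0.93],1]
    - [[0,0,0],[0,0,0.93],1]
    - [[0,0,0],[0,0,0.93],1]
    - [[0,0,0],[0,0,0.92],1]

```text
t: 6.32
eef_pos: [399.3, -186.5, 96.1]
orientation: [0.95, -0.312, -0.0, -0.0]
ft_force: [-0.6, 0.1, -1.4]
opening: 13.8
finger_force: 40.0
```

```bash
python3 - <<'E'
from h import *
o,r=st(); print(o['joint_positions'])
for n in("side","top"): cv2.imwrite(f"pics/{n}2.png",ctrl.get_image(n)[:,:,::-1])
print(o['moment'])
E
```

```text
t 6.33 tcp [ 399.31 -186.46   96.12] yaw x -36.40445752246252 z [-0.  0. -1.] F [-0.56  0.08 -1.44] open 13.8 ff 40.0
[-0.71 -0.06  2.08  0.    1.13  1.49]
[ 0.1  -0.03 -0.  ]
```

servo_tool:
  motion:
    - [[0,0,0.75],[0,0,0],1]
    - [[0,0,0.75],[0,0,0],1]
    - [[0,0,0.75],[0,0,-0.02],1]
    - [[0,0,0],[0,0,0],1]

```text
t: 6.92
eef_pos: [398.3, -185.7, 49.7]
orientation: [0.951, -0.308, -0.002, -0.001]
ft_force: [0.2, -0.6, -0.3]
opening: 13.5
finger_force: 40.0
```

```bash
python3 - <<'E'
from h import *
o,r=st()
I3={n:ctrl.get_image(n)[:,:,::-1] for n in("side","top")}
for n in I3: cv2.imwrite(f"pics/{n}3.png",I3[n])
a=cv2.resize(I3["side"][145:215,230:300],None,fx=5.7,fy=5.7,interpolation=2);b=cv2.resize(I3["top"][165:235,235:305],None,fx=5.7,fy=5.7,interpolation=2)
cv2.imwrite("pics/both3.png",np.hstack([a,b]));print(a.shape)
u=r[:,0]; ax=o['eef_pos']+[0,0,3.9]
print("pred tip",ax+110*u,proj("side",[ax+110*u,ax+40*u]),proj("top",[ax+110*u,ax+40*u]))
E
```

```text
t 6.92 tcp [ 398.35 -185.68   49.67] yaw x -35.86773378573588 z [-0.  0. -1.] F [ 0.22 -0.57 -0.29] open 13.5 ff 40.0
(399, 399, 3)
pred tip [ 487.49 -250.13   53.12] [[273.22 188.61]
 [285.02 200.57]] [[265.25 210.31]
 [251.86 226.08]]
```

View pics/both3.png

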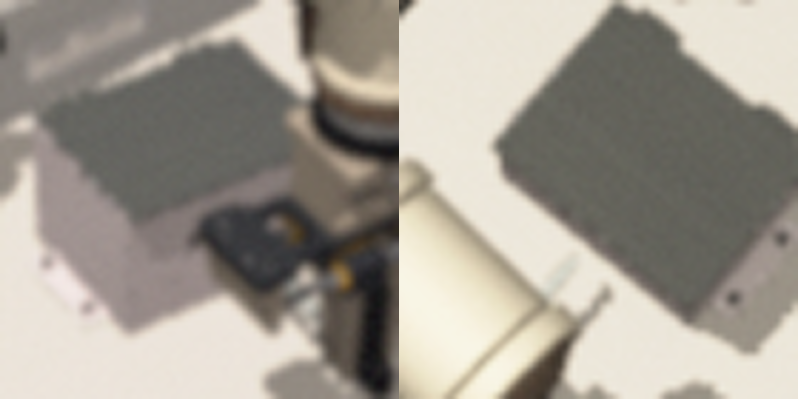

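```bash
python3 - <<'E'
from h import *
a=np.radians(-36.1);u=np.array([np.cos(a),np.sin(a)]);v=np.array([-u[1],u[0]])
f=lambda p:np.array([[235+(x+.5)/5.7-.5,165+(y+.5)/5.7-.5] for x,y in p])
for nm,p in(("left",[(98,148),(216,5)]),("right",[(289,318),(396,185)]),("near",[(98,148),(289,318)])):
    W=plane("top",f(p),100)[:,:2];print(nm,"u",W@u,"v",W@v)
# gradient-based: sample brightness across left/right edges, in both views at z=100
for n,fn in(("top","top0"),("side","side0")):
    im=cv2.imread(f"pics/{fn}.png").astype(np.float32);c=np.array([546.6,-293.8])
    for nm,vv,lo in(("v profile z100",v,u),("u profile z100",u,v)):
        s=np.arange(-100,101,2.);acc=[]
        for off in np.arange(-35,36,5.):
            P=np.c_[c+off*lo+s[:,None]*vv,np.full(len(s),100)];q=proj(n,P).astype(np.float32)
            acc.append(cv2.remap(im,q[:,0],q[:,1],1)[:,0].sum(1))
        m=np.mean(acc,0);g=np.diff(cv2.GaussianBlur(m[None],(0,0),1)[0]);k=np.where((np.abs(g)>12)&(np.abs(g)>=np.maximum(np.abs(np.r_[0,g[:-1]]),np.abs(np.r_[g[1:],0]))))[0]
        print(n,nm,"centre",c@vv,[(round(s[i]+1+c@vv,1),round(g[i])) for i in k])
H=np.array([[519.2,-246.8],[506.3,-266.7],[490.4,-284.9]]);print("holes u",H@u,"v",H@v)
T=np.array([487.5,-250.1]);print("tip u,v",T@u,T@v)
E
```

```text
left u [556.15 666.21] v [156.22 159.06]
right u [550.35 650.24] v [ 8.42 10.55]
near u [556.15 550.35] v [156.22   8.42]
top v profile z100 centre 84.66730104009545 [(np.float64(5.7), -31), (np.float64(159.7), 83)]
top u profile z100 centre 614.7531603290754 [(np.float64(545.8), -88), (np.float64(671.8), 74)]
side v profile z100 centre 84.66730104009545 [(np.float64(-12.3), 15), (np.float64(9.7), -60), (np.float64(159.7), 25)]
side u profile z100 centre 614.7531603290754 [(np.float64(519.8), -16), (np.float64(551.8), -15), (np.float64(669.8), 33), (np.float64(685.8), -21)]
holes u [564.92 566.22 564.1 ] v [106.5   82.82  58.75]
tip u,v 541.2530773743607 85.15495424685685
```

servo_tool:
  motion:
    - [[0,0.1,-0.07],[0,0,0.02],1]
    - [[0.35,0,0],[0,0,0],1]
    - [[0.35,0,0],[0,0,0],1]
    - [[0.1,0,0],[0,0,0],1]
    - [[0.1,0,0],[0,0,0],1]

```text
t: 7.65
eef_pos: [413.1, -199.0, 52.9]
orientation: [0.951, -0.31, -0.0, -0.0]
ft_force: [-0.5, 0.2, 0.4]
opening: 13.4
finger_force: 40.0
```

```bash
cat >> h.py <<'E'
a_=np.radians(-36.1);U=np.array([np.cos(a_),np.sin(a_),0]);V=np.array([-U[1],U[0],0])
def uv():
    o,r=st();tip=o['eef_pos']+[0,0,3.9]+110*r[:,0];print("tip u %.1f v %.1f z %.1f"%(tip@U,tip@V,tip[2]),"Fu %.2f Fv %.2f Fz %.2f"%(o['ft_force']@U,o['ft_force']@V,o['ft_force'][2]))
E
python3 -c "
from h import *
uv()"
```

```text
t 7.65 tcp [ 413.14 -199.03   52.93] yaw x -36.091299939168096 z [-0.  0. -1.] F [-0.54  0.17  0.39] open 13.4 ff 40.0
tip u 561.1 v 82.6 z 56.8 Fu -0.54 Fv -0.18 Fz 0.39
```

servo_tool:
  motion:
    - [[0,0,0.1],[0,0,0],1]
    - [[0.1,0,0],[0,0,0],1]
    - [[0.1,0,0],[0,0,0],1]

```text
t: 8.02
eef_pos: [416.3, -201.4, 51.0]
orientation: [0.951, -0.31, -0.0, -0.0]
ft_force: [-0.9, 1.0, -0.1]
opening: 13.6
finger_force: 40.0
```

```bash
python3 -c "
from h import *
uv();uv()"
```

```text
t 8.03 tcp [ 416.31 -201.36   50.97] yaw x -36.09342086349211 z [-0.  0. -1.] F [-0.93  0.98 -0.07] open 13.6 ff 40.0
tip u 565.0 v 82.6 z 54.9 Fu -1.33 Fv 0.25 Fz -0.07
t 8.03 tcp [ 416.31 -201.36   50.97] yaw x -36.09342086349211 z [-0.  0. -1.] F [-0.93  0.98 -0.07] open 13.6 ff 40.0
tip u 565.0 v 82.6 z 54.9 Fu -1.33 Fv 0.25 Fz -0.07
```

servo_tool:
  motion:
    - [[0.1,0,0],[0,0,0],1]
    - [[0.1,0,0],[0,0,0],1]

```text
t: 8.28
eef_pos: [419.6, -203.8, 51.1]
orientation: [0.951, -0.31, 0.0, 0.0]
ft_force: [-0.1, 0.6, -0.8]
opening: 13.7
finger_force: 40.0
```

```bash
python3 -c "
from h import *
uv()"
```

```text
t 8.28 tcp [ 419.64 -203.82   51.05] yaw x -36.09523125738616 z [ 0. -0. -1.] F [-0.13  0.58 -0.79] open 13.7 ff 40.0
tip u 569.2 v 82.6 z 55.0 Fu -0.44 Fv 0.40 Fz -0.79
```

servo_tool:
  motion:
    - [[0.1,0,0],[0,0,0],1]
    - [[0.1,0,0],[0,0,0],1]

```text
t: 8.52
eef_pos: [422.9, -206.2, 51.0]
orientation: [0.951, -0.31, 0.0, 0.0]
ft_force: [-1.0, 0.9, -1.1]
opening: 13.8
finger_force: 40.0
```

servo_tool:
  motion:
    - [[0.1,0,0],[0,0,0],1]

```text
t: 8.65
eef_pos: [424.5, -207.3, 51.0]
orientation: [0.951, -0.31, -0.0, -0.0]
ft_force: [-0.2, 0.2, -0.8]
opening: 13.6
finger_force: 40.0
```

servo_tool:
  motion:
    - [[0.1,0,0],[0,0,0],1]

```text
t: 8.78
eef_pos: [426.1, -208.5, 51.0]
orientation: [0.951, -0.31, -0.0, 0.0]
ft_force: [-0.2, 0.6, -0.1]
opening: 13.3
finger_force: 40.0
```

```bash
python3 -c "
from h import *
uv()"
```

```text
t 8.78 tcp [ 426.07 -208.49   51.  ] yaw x -36.09161725697321 z [-0. -0. -1.] F [-0.22  0.64 -0.11] open 13.3 ff 40.0
tip u 577.1 v 82.6 z 54.9 Fu -0.55 Fv 0.39 Fz -0.11
```

servo_tool:
  motion:
    - [[0.1,0,0],[0,0,0],1]

```text
t: 8.9
eef_pos: [427.7, -209.6, 51.0]
orientation: [0.951, -0.31, -0.0, -0.0]
ft_force: [0.5, 0.0, -0.4]
opening: 13.4
finger_force: 40.0
```

servo_tool:
  motion:
    - [[0.1,0,0],[0,0,0],1]

```text
t: 9.02
eef_pos: [429.3, -210.9, 51.0]
orientation: [0.951, -0.31, 0.0, -0.0]
ft_force: [-0.1, 0.1, -0.3]
opening: 13.5
finger_force: 40.0
```

servo_tool:
  motion:
    - [[0.1,0,0],[0,0,0],1]

```text
t: 9.15
eef_pos: [430.9, -212.0, 51.0]
orientation: [0.951, -0.31, -0.0, 0.0]
ft_force: [-0.8, -0.8, -0.7]
opening: 13.3
finger_force: 40.0
```

```bash
python3 -c "
from h import *
uv()"
```

```text
t 9.15 tcp [ 430.91 -212.04   50.99] yaw x -36.093020662078615 z [-0.  0. -1.] F [-0.82 -0.85 -0.69] open 13.3 ff 40.0
tip u 583.1 v 82.6 z 54.9 Fu -0.16 Fv -1.17 Fz -0.69
```

servo_tool:
  motion:
    - [[0.1,0,0],[0,0,0],1]

```text
t: 9.28
eef_pos: [432.5, -213.2, 51.0]
orientation: [0.951, -0.31, 0.0, 0.0]
ft_force: [-0.7, -0.4, -1.3]
opening: 13.4
finger_force: 40.0
```

servo_tool:
  motion:
    - [[0.1,0,0],[0,0,0],1]

```text
t: 9.4
eef_pos: [433.5, -213.9, 50.7]
orientation: [0.951, -0.31, -0.001, -0.0]
ft_force: [-3.2, 0.6, 0.3]
opening: 13.5
finger_force: 40.0
```

servo_tool:
  motion:
    - [[0.1,0,0],[0,0,0],1]

```text
t: 9.52
eef_pos: [435.1, -215.0, 50.7]
orientation: [0.951, -0.31, -0.001, -0.0]
ft_force: [-3.0, 1.4, 1.4]
opening: 13.3
finger_force: 40.0
```

servo_tool:
  motion:
    - [[0.1,0,0],[0,0,0],1]

```text
t: 9.65
eef_pos: [436.7, -216.2, 50.6]
orientation: [0.951, -0.31, -0.001, -0.0]
ft_force: [-2.6, 3.5, 0.4]
opening: 13.8
finger_force: 40.0
```

```bash
python3 -c "
from h import *
uv()"
```

```text
t 9.65 tcp [ 436.71 -216.16   50.62] yaw x -36.088319973939555 z [-0.  0. -1.] F [-2.55  3.47  0.36] open 13.8 ff 40.0
tip u 590.2 v 82.7 z 54.3 Fu -4.11 Fv 1.30 Fz 0.36
```

servo_tool:
  motion:
    - [[0.05,0,0],[0,0,0],1]

```text
t: 9.78
eef_pos: [437.7, -216.8, 50.7]
orientation: [0.951, -0.31, -0.001, -0.0]
ft_force: [-4.0, 2.0, 0.4]
opening: 13.8
finger_force: 40.0
```

servo_tool:
  motion:
    - [[0.05,0,0],[0,0,0],1]
    - [[0,0,0],[0,0,0],1]

```text
t: 10.02
eef_pos: [438.7, -217.7, 50.9]
orientation: [0.951, -0.31, -0.0, -0.0]
ft_force: [-3.8, 2.5, 0.4]
opening: 14.0
finger_force: 40.0
```

```bash
python3 -c "
from h import *
uv()
i=ctrl.get_image('top')[:,:,::-1];a=cv2.imread('pics/top3.png')
d=cv2.absdiff(i,a)[160:200,265:310].sum(2);print((d>40).sum(),d.max())
cv2.imwrite('pics/top4.png',i)"
```

```text
t 10.03 tcp [ 438.74 -217.67   50.85] yaw x -36.0904108784333 z [-0.  0. -1.] F [-3.85  2.53  0.35] open 14.0 ff 40.0
tip u 592.7 v 82.7 z 54.7 Fu -4.60 Fv -0.22 Fz 0.35
11 238
```

servo_tool:
  motion:
    - [[0.05,0,0],[0,0,0],1]
    - [[0,0,0],[0,0,0],1]

```text
t: 10.32
eef_pos: [439.5, -218.3, 50.9]
orientation: [0.951, -0.31, -0.0, -0.0]
ft_force: [-3.3, 2.9, -0.4]
opening: 13.3
finger_force: 40.0
```

```bash
python3 -c "
from h import *
uv()
i=ctrl.get_image('top')[:,:,::-1];a=cv2.imread('pics/top3.png')
d=cv2.absdiff(i,a)[160:225,250:310].sum(2);print((d>40).sum(),d.max())
cv2.imwrite('pics/top5.png',i)"
```

```text
t 10.32 tcp [ 439.53 -218.27   50.86] yaw x -36.09027762493106 z [-0.  0. -1.] F [-3.26  2.91 -0.39] open 13.3 ff 40.0
tip u 593.7 v 82.6 z 54.7 Fu -4.34 Fv 0.43 Fz -0.39
802 530
```

```bash
python3 -c "
from h import *
a,b=cv2.imread('pics/top4.png'),cv2.imread('pics/top5.png')
d=cv2.absdiff(a,b)[150:240,235:320].sum(2)>40;print(d.sum());y,x=np.where(d);print(x.min()+235,x.max()+235,y.min()+150,y.max()+150)
h=proj('top',[[*(U*(551+(1-np.cos(t))*118)+V*v)[:2],100+118*np.sin(t)] for t in(0,.24) for v in(8,158)]);print(h)
crop(b,235,150,85,75,7,'pics/c5.png')"
```

```text
319
235 317 167 239
[[285.52 220.31]
 [250.36 191.38]
 [286.66 218.02]
 [250.88 188.62]]
```

View pics/c5.png

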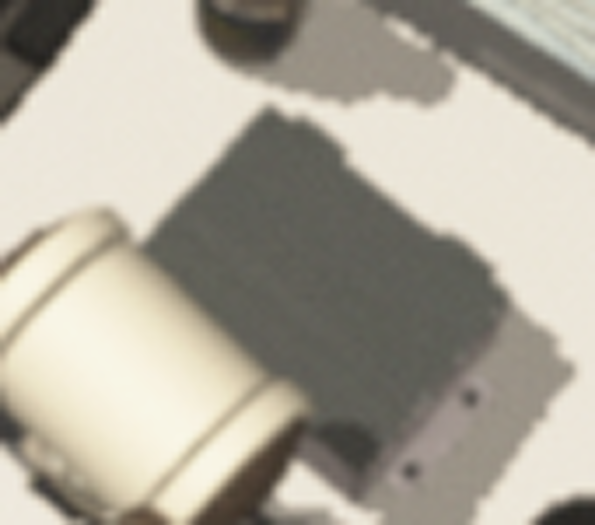

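```bash
python3 -c "
from h import *
a,b=cv2.imread('pics/top4.png'),cv2.imread('pics/top5.png')
d=(cv2.absdiff(a,b)[160:235,240:322].sum(2)>40)
for r in d[::2]: print(''.join('#' if x else '.' for x in r))
s=ctrl.get_image('side')[:,:,::-1];cv2.imwrite('pics/side5.png',s)
d=(cv2.absdiff(s,cv2.imread('pics/side3.png'))[135:200,225:300].sum(2)>40)
print()
for r in d[::2]: print(''.join('#' if x else '.' for x in r))
"
```

```text
..................................................................................
..................................................................................
..................................................................................
..................................................................................
.............................##...................................................
...........................##.....................................................
...........................#......................................................
.........................#...................#....................................
......................##..........................................................
...................####...........................#...............................
..................###.............................................................
#............#...##....................................##.........................
.............#####................................................................
.....................
[... 3862 characters left out ...]
#########....###
...........................######.###########..#####..####.################
.............................#.###..###......#######........######.########
...............................##.##..#################..###.###.##########
.................................#......##.################......##########
...........................................##############.#######.#########
..........................................#############..##################
............................................####################.##########
.............................................#########.#########.##########
.............................................##.######.#########.##########
```

servo_tool:
  motion:
    - [[-0.5,0,0],[0,0,0],1]
    - [[-0.8,0,0],[0,0,0],1]
    - [[-0.8,0,0],[0,0,0],1]
    - [[-0.6,0,0],[0,0,0],1]
    - [[0,0,0],[0,0,0],1]

```text
t: 11.05
eef_pos: [396.1, -186.7, 51.3]
orientation: [0.951, -0.31, 0.001, 0.0]
ft_force: [-0.3, -1.3, 0.2]
opening: 13.5
finger_force: 40.0
```

servo_tool:
  motion:
    - [[0,-0.7,-0.9],[0,0,0],1]
    - [[0,-0.7,-0.95],[0,0,0],1]
    - [[0,-0.7,-0.95],[0,0,0],1]
    - [[0,0,0],[0,0,0],1]

```text
t: 11.55
eef_pos: [422.8, -153.6, 108.7]
orientation: [0.951, -0.309, 0.002, 0.001]
ft_force: [0.6, 0.1, -1.0]
opening: 13.5
finger_force: 40.0
```

```bash
python3 -c "
from h import *
uv()
i=ctrl.get_image('side')[:,:,::-1];j=ctrl.get_image('top')[:,:,::-1]
cv2.imwrite('pics/c6.png',np.hstack([cv2.resize(i[140:210,225:295],None,fx=5.7,fy=5.7,interpolation=2),cv2.resize(j[160:230,235:305],None,fx=5.7,fy=5.7,interpolation=2)]))"
```

```text
t 11.55 tcp [ 422.81 -153.57  108.69] yaw x -36.01781778229299 z [ 0. -0. -1.] F [ 0.65  0.13 -0.97] open 13.5 ff 40.0
tip u 542.1 v 125.2 z 113.1 Fu 0.44 Fv 0.49 Fz -0.97
```

View pics/c6.png

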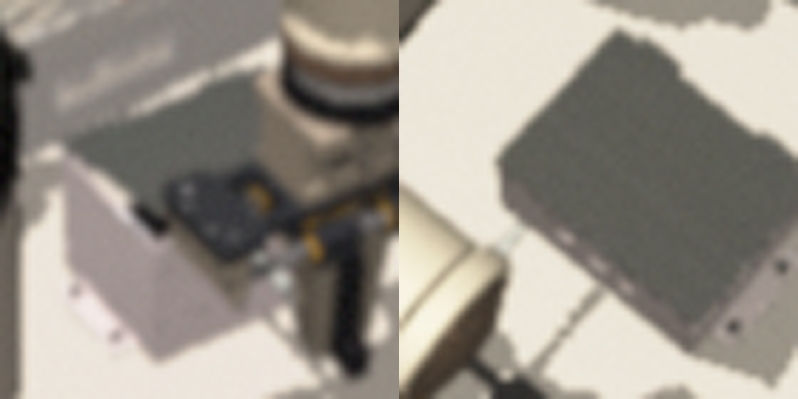

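servo_tool:
  motion:
    - [[0.4,0,0.1],[0,0,0],1]
    - [[0.5,0,0],[0,0,0],1]
    - [[0.5,0,0],[0,0,0],1]
    - [[0.45,0,0],[0,0,0],1]
    - [[0,0,0],[0,0,0],1]

```text
t: 12.28
eef_pos: [451.2, -175.0, 105.0]
orientation: [0.951, -0.31, 0.0, 0.0]
ft_force: [0.6, -0.3, -0.2]
opening: 13.3
finger_force: 40.0
```

```bash
python3 -c "
from h import *
uv()"
```

```text
t 12.28 tcp [ 451.24 -174.99  105.03] yaw x -36.1041202137514 z [ 0. -0. -1.] F [ 0.58 -0.33 -0.23] open 13.3 ff 40.0
tip u 577.7 v 124.5 z 108.9 Fu 0.66 Fv 0.07 Fz -0.23
```

servo_tool:
  motion:
    - [[0.3,0,-0.7],[0,0,0],1]
    - [[0.3,0,-0.7],[0,0,0],1]
    - [[0.4,0,-0.58],[0,0,0],1]
    - [[0.4,0,-0.58],[0,0,0],1]

```text
t: 12.78
eef_pos: [474.1, -191.5, 157.5]
orientation: [0.951, -0.31, 0.001, 0.0]
ft_force: [0.4, 0.0, -1.9]
opening: 13.7
finger_force: 40.0
```

servo_tool:
  motion:
    - [[0.56,0,-0.44],[0,0,0],1]
    - [[0.56,0,-0.44],[0,0,0],1]
    - [[0.67,0,-0.25],[0,0,0],1]
    - [[0.67,0,-0.25],[0,0,0],1]

```text
t: 13.28
eef_pos: [514.0, -220.6, 184.8]
orientation: [0.951, -0.31, 0.001, 0.0]
ft_force: [-0.5, 0.4, -0.8]
opening: 13.5
finger_force: 40.0
```

```bash
python3 -c "
from h import *
uv()"
```

```text
t 13.28 tcp [ 514.   -220.63  184.81] yaw x -36.095304609570505 z [ 0. -0. -1.] F [-0.48  0.39 -0.76] open 13.5 ff 40.0
tip u 655.3 v 124.6 z 188.8 Fu -0.62 Fv 0.03 Fz -0.76
```

servo_tool:
  motion:
    - [[0.5,0,-0.05],[0,0,0],1]
    - [[0.5,0,0],[0,0,0],1]
    - [[0.4,0,0],[0,0,0],1]
    - [[0.3,0,0],[0,0,0],1]
    - [[0,0,0],[0,0,0],1]

```text
t: 13.9
eef_pos: [540.7, -240.1, 184.6]
orientation: [0.951, -0.31, -0.0, -0.0]
ft_force: [-0.5, -0.1, -1.3]
opening: 13.7
finger_force: 40.0
```

servo_tool:
  motion:
    - [[-1,0,-0.5],[0,0,0],1]
    - [[-1,0,0],[0,0,0],1]
    - [[-1,0,0],[0,0,0],1]
    - [[-1,0,0],[0,0,0],1]
    - [[-1,0,0],[0,0,0],1]

```text
t: 14.52
eef_pos: [459.0, -180.5, 194.8]
orientation: [0.951, -0.31, 0.0, -0.0]
ft_force: [-1.0, 0.4, -0.5]
opening: 13.6
finger_force: 40.0
```

```bash
python3 -c "
from h import *
uv()
i=ctrl.get_image('side')[:,:,::-1];j=ctrl.get_image('top')[:,:,::-1]
cv2.imwrite('pics/c7.png',np.hstack([cv2.resize(i[120:220,215:315],None,fx=4,fy=4,interpolation=2),cv2.resize(j[140:240,220:320],None,fx=4,fy=4,interpolation=2)]))"
```

```text
t 14.53 tcp [ 459.02 -180.51  194.81] yaw x -36.090137813770994 z [ 0.  0. -1.] F [-0.99  0.39 -0.5 ] open 13.6 ff 40.0
tip u 587.2 v 124.6 z 198.7 Fu -1.03 Fv -0.26 Fz -0.50
```

View pics/c7.png

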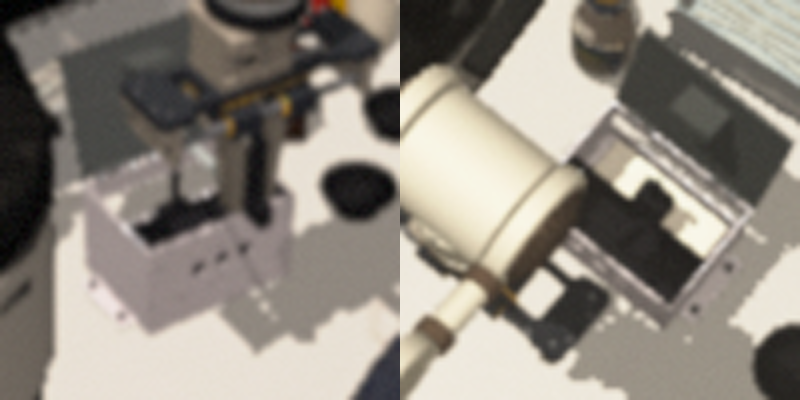

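servo_tool:
  motion:
    - [[-0.66,-1,0.4],[0,0,0],1]
    - [[-0.66,-1,0.4],[0,0,0],1]
    - [[-0.66,-1,0.4],[0,0,0],1]
    - [[-0.66,-1,0.4],[0,0,0],1]
    - [[-0.66,-1,0.9],[0,0,0],1]

```text
t: 15.25
eef_pos: [466.6, -61.2, 145.4]
orientation: [0.951, -0.31, 0.001, 0.0]
ft_force: [0.5, 0.1, -1.3]
opening: 13.8
finger_force: 40.0
```

servo_tool:
  motion:
    - [[0,0,1],[0,0,0],1]
    - [[0,0,1],[0,0,0],1]
    - [[0,0,1],[0,0,0],1]
    - [[0,0,1],[0,0,0],1]
    - [[0,0,1],[0,0,0],1]

```text
t: 15.88
eef_pos: [466.0, -61.7, 44.3]
orientation: [0.951, -0.31, 0.0, 0.0]
ft_force: [1.2, 0.2, -2.0]
opening: 12.9
finger_force: 40.0
```

servo_tool:
  motion:
    - [[0,0,1],[0,0,0],1]
    - [[0,0,0.45],[0,0,0],1]
    - [[0,0,0.15],[0,0,0],1]
    - [[0,0,0.1],[0,0,0],1]
    - [[0,0,0.05],[0,0,0],1]

```text
t: 16.5
eef_pos: [465.9, -61.6, 10.3]
orientation: [0.951, -0.31, 0.001, 0.0]
ft_force: [0.5, -0.7, -0.9]
opening: 13.5
finger_force: 40.0
```

```bash
python3 -c "
from h import *
uv()"
```

```text
t 16.50 tcp [465.88 -61.59  10.31] yaw x -36.09373750977121 z [ 0. -0. -1.] F [ 0.49 -0.72 -0.89] open 13.5 ff 40.0
tip u 522.7 v 224.7 z 14.3 Fu 0.82 Fv -0.29 Fz -0.89
```

Not down yet; 1 mm steps until contact.

servo_tool:
  motion:
    - [[0,0,0.06],[0,0,0],1]
    - [[0,0,0.06],[0,0,0],1]
    - [[0,0,0],[0,0,0],1]

```text
t: 16.88
eef_pos: [465.3, -61.4, 7.4]
orientation: [0.951, -0.31, -0.0, -0.0]
ft_force: [0.1, -0.4, 0.7]
opening: 13.7
finger_force: 40.0
```

servo_tool:
  motion:
    - [[0,0,0.03],[0,0,0],1]
    - [[0,0,0],[0,0,0],1]

```text
t: 17.12
eef_pos: [465.4, -61.4, 7.2]
orientation: [0.951, -0.31, -0.0, 0.0]
ft_force: [-1.9, 0.6, 4.5]
opening: 13.5
finger_force: 40.0
```

servo_tool:
  motion:
    - [[0,0,0.03],[0,0,0],1]
    - [[0,0,0],[0,0,0],1]

```text
t: 17.38
eef_pos: [465.4, -61.4, 7.1]
orientation: [0.951, -0.31, -0.0, 0.0]
ft_force: [-5.2, 1.2, 11.7]
opening: 13.4
finger_force: 40.0
```

Contact. Release partly, then lift straight up.

servo_tool:
  motion:
    - [[0,0,0],[0,0,0],0.7]
    - [[0,0,0],[0,0,0],0.5]
    - [[0,0,0],[0,0,0],0.5]
    - [[0,0,-0.5],[0,0,0],0.5]
    - [[0,0,-1],[0,0,0],0.5]

```text
t: 18.0
eef_pos: [464.7, -61.1, 36.3]
orientation: [0.951, -0.31, -0.001, -0.0]
ft_force: [0.1, -0.4, 0.3]
opening: 45.9
finger_force: 0.0
```

servo_tool:
  motion:
    - [[0,0,-1],[0,0,0],0.5]
    - [[0,0,-1],[0,0,0],0.5]
    - [[0,0,-1],[0,0,0],0.5]
    - [[-1,0,-1],[0,0,0],0.5]
    - [[-1,0,-1],[0,0,0],0.5]

```text
t: 18.62
eef_pos: [432.7, -37.7, 137.5]
orientation: [0.951, -0.31, 0.0, 0.0]
ft_force: [1.1, -0.5, -0.2]
opening: 45.6
finger_force: 0.0
```

servo_tool:
  motion:
    - [[-1,-0.5,-1],[0,0,0],0.5]
    - [[-1,-0.5,-1],[0,0,0],0.5]
    - [[-1,-0.5,0],[0,0,0],0.5]
    - [[0,0,0],[0,0,0],0.5]
    - [[0,0,0],[0,0,0],0.5]

```text
t: 19.25
eef_pos: [402.4, 21.4, 176.3]
orientation: [0.951, -0.31, 0.0, 0.0]
ft_force: [-0.6, 1.1, 0.1]
opening: 45.9
finger_force: 0.0
```

```bash
python3 -c "
from h import *
uv()
i=ctrl.get_image('side')[:,:,::-1];j=ctrl.get_image('top')[:,:,::-1]
cv2.imwrite('pics/c8.png',np.hstack([cv2.resize(i[130:280,190:320],None,fx=3,fy=3,interpolation=2),cv2.resize(j[110:260,190:320],None,fx=3,fy=3,interpolation=2)]))"
```

```text
t 19.25 tcp [402.39  21.35 176.35] yaw x -36.08956620475883 z [ 0. -0. -1.] F [-0.63  1.08  0.07] open 45.9 ff 0.0
tip u 422.5 v 254.4 z 180.3 Fu -1.15 Fv 0.51 Fz 0.07
```

View pics/c8.png

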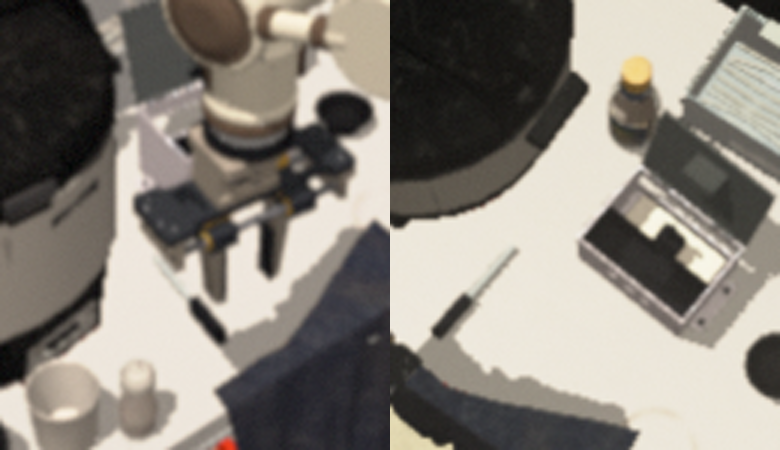

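The picture shows the key lying flat on the worktop (handle about (455,315), rod tip about (515,250) in the right crop). The lid stands open past upright, and the cup and shaker have not moved.

```bash
python3 -c "
from cell import ctrl
print(ctrl.finish_job())"
```

```text
the job is handed in; nothing more can be done
None
```

The job is handed in: the middle hole had the catch, which I pressed in gently at about 5 N; the lid stands open past upright, the key lies flat on the worktop, and I saw none of the other things move.

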